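Balance the weighted press bar on the domed former

ROBOT

A 7-joint arm with a two-finger parallel gripper is mounted at the origin on the work surface. World frame = base frame: x ahead of the robot, y to its left, z up, the work surface at z = 0. Lengths are in mm, angles in rad, forces in N, time in s.
With the tool pointing down it reaches from about 400 to 875 mm from the base axis. Payload 4.4 kg.
Tool frame: the origin (TCP) lies between the finger pads; the fingertips stand 17 mm ahead of it and the grasp point (between the pads) lies 2 mm behind it; z points along the fingers, y is the line along which they close (so a half turn about z gives the same grasp; the last joint's range is limited). The gripper opens to 85 mm and grips with 20 to 120 N. Pads are 22 mm wide; open, the fingers measure 114 mm over their backs; the gripper's body (76 mm by 85 mm) begins 54 mm behind the grasp point. The pads swing forward as they close: fully open they stand 13 mm farther back than shut.
Start: joints at [-1.221, 0.628, 0.038, 1.517, -0.027, 0.996, -0.02], TCP at [262.528, 594.64, 248.313] pointing down, gripper open.
Joint ranges: [-3.06, 3.06], [-0.37, 2.12], [-1.25, 1.32], [0.18, 2.47], [-1.1, 4.24], [0.23, 1.98], [-2.94, 2.94]. Speed limits (rad/s): [2.57, 2.57, 3.14, 3.14, 3.14, 3.14, 3.14].

INTERFACE

Orientations are given as [roll, pitch, yaw] about the fixed x, y, z axes, in that order (R = Rz(yaw) Ry(pitch) Rx(roll)).
In Python, from cell import sensors, get_image, ctrl gives the robot as it stands.
- The arm moves only by the tool send_rows, never from a script. Its argument "series" is a list of rows, each a list of 3 entries, a list of its own where there are three numbers: the finger opening in mm, from 0 to 85.4, then the shift along the world's x, y, z in units of 60 mm (1.0 is 60 mm), then the turn, a rotation vector about the world's x, y, z in units of 5 degrees (1.0 is 5 degrees). A call has 1 to 8 rows; each row shifts and turns the commanded pose from where the row before left it; what a row does not reach is not made up. A row lasts 1/8 s, in which the tool goes at most 62.5 mm and 10.7 degrees, less where a joint would pass 70% of its speed; a pose out of reach is approached as far as the arm can. A call is refused whole if a number of a shift passes 1 or a number of a turn 1, either way. A call with a gripper value outside its range is refused whole. The fingers move at their own pace and stop on an object; the grip force is fixed at half the most. Time passes only in rows, so rows that do not move let the fingers close. It gives the time, the measured TCP pose, the force, the opening and the grip force at its end, in the units of the state.
- sensors.read_state(): the state, without advancing time (a new reading comes with each control period).
- get_image(name): name is "scene" or "top"; returns a dict with "img" (384x512x3 uint8, red, green, blue), "depth" (384x512 float32, mm along the optical axis (not along the pixel's ray), 0 where there is no reading), "vfov" (degrees; the focal length in pixels is half the picture's height over the tangent of half this angle, whatever the lens; pixels are square), "cx", "cy" (the principal point, pixels), "k1" (the pictures are not rectified: a ray, as slopes to the right and down, at radius r is drawn at 1 + k1 r^2 times it, then the intrinsics apply), "world_to_cam" (4x4, takes a point from world to camera coordinates). Camera axes: x right, y down, z forward; pixel columns grow to the right and rows downward; lengths in mm; the calibration is good to about 2 mm. A picture is of the moment at which its call begins.
- ctrl.finish_job(): hands the job in; it is judged then, once.
The state is a dict: "clock": time; "qpos": joint angles; "qd": joint speeds; "tau": joint torques, N m; "eef_pos": TCP position; "tool_rot": TCP orientation; "force": force on the tool from outside, world axes, zero at the start; "torque": the same for the moment, N m; "width": finger opening in mm; "gripper_force": force on a finger pad.
Only numpy, scipy, OpenCV 4.12 (cv2) and the standard library are available. Lean on these libraries where they do the work, as an engineer would, in place of code of your own. Each camera call takes 0.05 s, during which the arm holds its last target. There are 200 camera calls.

TASK

A patch has just been glued on the crown of the domed wooden former. Lay aside the loose lath that lies across the pieces in the crate, on the table or elsewhere in the crate; then pick out the weighted press bar (the long, thick wooden bar with brass end plates) and set it down gently, cork side down, on the crown, so that it stays balanced and lies level when you let go: lead hidden inside puts its balance point well away from its middle, and you must find it. Leave the other pieces in the crate and do not shift the glue jar.

Things in the scene. Friction and masses are not known exactly. Their poses are not given: they have to be found in the camera images.
- press_bar: the weighted press bar: wooden, 180 mm long (x), 34 wide (y), 30 thick (z), 5 mm cork sole, 4 mm brass plate on each end; 0.41 to 0.48 kg. Origin: centre of its flat underside, z up. An unseen lead slug puts its centre of mass 18 to 45 mm from the middle along x, towards either end (midway in width and height). Lies flat in the crate, cork down, 22 mm or more free on each side near its middle.
- crate: open square wooden crate, 272 x 272 mm outside, 50 mm high, walls and floor 6 mm thick, fixed to the table, at any yaw. Origin: centre of its underside; x and y along its walls. Four pieces lie in it side by side, all 30 mm high and along the crate's x axis, in any order, about 58 mm apart.
- batten: another piece in the crate: thin wooden batten 190 x 22 mm, 30 mm high, along its x axis; origin at the centre of its underside
- short_block: another piece in the crate: short wooden block 125 x 30 x 30 mm along its x axis, cork soled, without brass ends; origin at the centre of its underside
- steel_angle: another piece in the crate: length of steel angle, 170 mm long along its x axis, 28 mm wide, 30 mm high; origin at the centre of its underside
- lath: loose wooden lath, 210 mm long (its y axis), 30 mm wide (x), 14 mm thick (z), about 60 g; lies flat on top of the four pieces, across them and across the press bar's middle part. Origin: centre of its underside.
- former: the former: smooth turned wooden dome, part of a sphere of 120 mm radius, 60 mm high, on a round board 236 mm across and 15 mm thick, fixed to the table. Origin: centre of the board's underside. A dark round patch, 78 mm across, is glued on its crown.
- crown (a point): the highest point of the former's dome, at the middle of the patch, 75 mm above the table
- glue_jar: white glue jar, 60 mm across and 85 mm high, standing on the table beyond the crate and the former; origin at the centre of its underside
Mind the look-alikes: they are no part of the job. Leave any green look-alike of the press_bar alone. What is shaped like the batten but green is not meant.

How it is judged:
By the outcome, as a careful person would: the job done as asked, in the order asked, and still so for the second after the job is handed in, with the robot touching nothing.
It also fails if it takes over 64 s, if anything falls off the work surface, if the arm or the gripper's body presses on something with over 40 N, if the wrist force passes 120 N, or if a joint passes its speed limit or range.

## Working session

There is one attempt and no reset: what is moved stays moved. The work goes in short steps, Python scripts to look and compute and a tool call to move; the robot and the scene stay as the last step left them, time stands still between calls to the robot, and variables do not carry over. Pictures are saved under pics/ and viewed, at most 10 in all, crops included, and the job is handed in when it is done.

Besides the shell and the picture viewer there is one more tool, called by a JSON object that holds its "api" and its "payload", one argument or row to a line. send_rows: Moves the arm, as the interface text tells. Its arguments: {"type":"object","properties":{"series":{"type":"array"}},"required":["series"]}

```bash
mkdir -p pics; cat > h.py <<'E'
import numpy as np, cv2
from cell import sensors, get_image, ctrl
def cam(n):
    d=get_image(n); h=d['img'].shape[0]; d['f']=h/2/np.tan(np.radians(d['vfov'])/2)
    d['K']=np.array([[d['f'],0,d['cx']],[0,d['f'],d['cy']],[0,0,1.]]); d['D']=np.array([d['k1'],0,0,0.])
    d['W']=np.linalg.inv(d['world_to_cam']); return d
def rays(d,px):
    s=cv2.undistortPoints(np.array(px,float).reshape(-1,1,2),d['K'],d['D']).reshape(-1,2)
    return np.c_[s,np.ones(len(s))]
def onplane(d,px,z):
    r=rays(d,px)@d['W'][:3,:3].T; o=d['W'][:3,3]
    return o+r*((z-o[2])/r[:,2])[:,None]
def cloud(d):
    h,w=d['depth'].shape; u,v=np.meshgrid(np.arange(w),np.arange(h))
    p=rays(d,np.c_[u.ravel(),v.ravel()])*d['depth'].reshape(-1,1)
    return (p@d['W'][:3,:3].T+d['W'][:3,3]).reshape(h,w,3)
def save(n,img,s=1):
    cv2.imwrite('pics/'+n,cv2.resize(img[:,:,::-1],None,fx=s,fy=s,interpolation=cv2.INTER_CUBIC))
def st():
    s=sensors.read_state(); print({k:np.round(s[k],3).tolist() for k in ('clock','eef_pos','tool_rot','force','torque','width','gripper_force','qpos')})
E
python3 - <<'E'
from h import *
for n in('top','scene'):
    d=cam(n); save(n+'0.png',d['img'],1.5); print(n,d['f'],d['k1'],d['W'].round(2).tolist())
    np.savez(n+'0.npz',**{k:d[k] for k in('img','depth')})
st()
E
```

```text
top 374.5810134025158 -0.10921674528827412 [[-0.03, -0.99, 0.15, 381.55], [-1.0, 0.03, -0.01, 18.32], [0.01, -0.15, -0.99, 1018.42], [0.0, 0.0, 0.0, 1.0]]
scene 358.25876396122106 -0.054463047200152104 [[0.65, 0.62, -0.44, 993.34], [0.76, -0.52, 0.38, -409.08], [0.01, -0.58, -0.81, 976.52], [0.0, 0.0, 0.0, 1.0]]
{'clock': 0.1, 'eef_pos': [262.274, 594.153, 247.481], 'tool_rot': [-3.14, -0.0, 2.726], 'force': [0.066, -0.324, -0.746], 'torque': [0.043, -0.023, -0.09], 'width': 85.017, 'gripper_force': 0.0, 'qpos': [-1.221, 0.629, 0.038, 1.518, -0.027, 0.996, -0.02]}
```

View pics/top0.png

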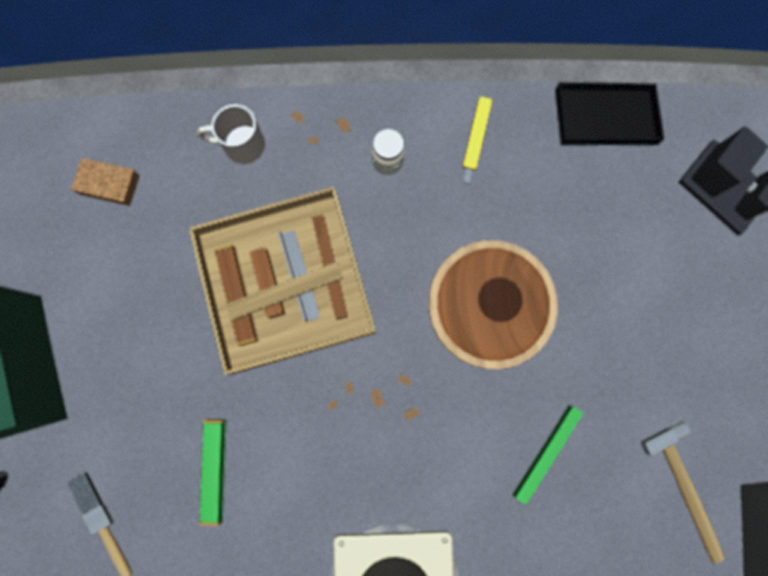

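View pics/scene0.png

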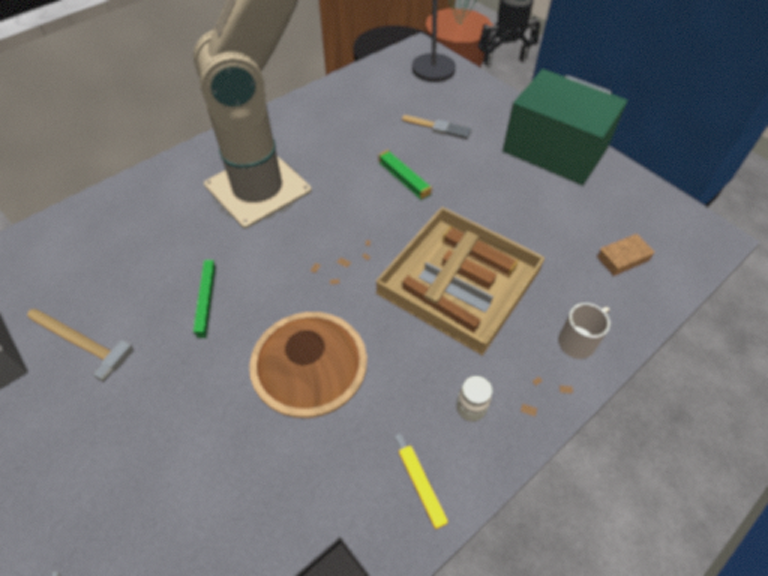

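Candidates in the top view (1.5x pixels):
- Wide brown bar at (236,295), with yellowish ends. It is the longest thick bar, so it fits the press bar.
- Short block at (267,283).
- Steel angle at (299,275).
- Batten at (330,267), which is thin.
- Green look-alikes at (212,470) and (548,455), which are to be left alone.

The former is at (494,304) and the jar at (388,147). I'll check the wide bar in a crop and measure.

```bash
python3 - <<'E'
from h import *
d=cam('top'); save('crop1.png',d['img'][120:255,120:255],4.4)
P=cloud(d); img=d['img']; hsv=cv2.cvtColor(img,cv2.COLOR_RGB2HSV)
def rect(mask,z,name):
    cs,_=cv2.findContours(mask.astype(np.uint8),cv2.RETR_EXTERNAL,cv2.CHAIN_APPROX_NONE)
    for c in cs:
        if cv2.contourArea(c)<60: continue
        q=onplane(d,c.reshape(-1,2),z)[:,:2].astype(np.float32)
        r=cv2.minAreaRect(q); b=cv2.boxPoints(r); e=b[1]-b[0],b[2]-b[1]; L=max(e,key=np.linalg.norm)
        print(name,c.reshape(-1,2).mean(0).round(),np.round(r[0],1),np.round(r[1],1),'long ax deg',np.degrees(np.arctan2(L[1],L[0])).round(1)%180, 'z',np.median(P[...,2][cv2.drawContours(np.zeros(mask.shape,np.uint8),[c],0,1,-1)>0]).round(1))
H,S,V=[hsv[...,i].astype(int) for i in range(3)]
v,u=np.mgrid[:384,:512]
roi=(u>125)&(u<250)&(v>122)&(v<252)
for n,(x,y) in dict(bar=(155,190),blk=(176,180),steel=(196,170),bat=(215,160),lath=(185,195),floor=(165,165),brass=(163,228)).items(): print(n,img[y,x],hsv[y,x],P[y,x].round(1))
crate=(roi&(S>50)&(V>60)).astype(np.uint8); crate=cv2.morphologyEx(crate,cv2.MORPH_CLOSE,np.ones((9,9)))
rect(crate,50,'crate')
brown=roi&(S>115)&(H<14)
rect(brown,36,'brown')
jar=(V>190)&(S<40)&(v<125)&(u>240)&(u<275); rect(jar,85,'jar')
f=(S>60)&(u>280)&(u<375)&(v>155)&(v<250); 
rect(f,15,'board')
rect((u>280)&(u<375)&(v>155)&(v<250)&(V<75),73,'patch')
E
```

```text
bar [131  89  59] [ 13 140 131] [544.2 270.7  38.8]
blk [140  96  63] [ 13 140 140] [570.6 215.4  33.4]
steel [146 158 169] [104  35 169] [601.8 164.9   8.7]
bat [133  92  62] [ 13 136 133] [622.2 109.7  34.3]
lath [168 148 107] [ 20  93 168] [526.9 188.3  49.4]
floor [192 171 125] [ 21  89 192] [619.2 251.9   6.1]
brass [146 118  61] [ 20 148 146] [442.6 249.1  37.2]
crate [187. 187.] [551.6 184.2] [273. 271.] long ax deg 14.5 z 8.4
brown [162. 219.] [468.2 250.8] [36.2 31.4] long ax deg 12.6 z 35.8
brown [224. 200.] [513.9  86.3] [61.5 16.5] long ax deg 13.7 z 35.7
brown [175. 179.] [574.6 217.2] [67.4 27. ] long ax deg 15.3 z 35.6
brown [153. 182.] [564.9 276.3] [91.2 30.6] long ax deg 14.4 z 35.8
brown [215. 160.] [622.9 109.2] [86.1 17. ] long ax deg 12.9 z 35.8
jar [259.  95.] [783.4 -11.7] [50.3 50.9] long ax deg 178.5 z 84.6
board [328. 203.] [ 501.1 -194.3] [231.3 230.2] long ax deg 88.0 z 43.5
patch [333. 199.] [ 502.5 -194.4] [67.4 67.5] long ax deg 176.9 z 72.4
```

View pics/crop1.png

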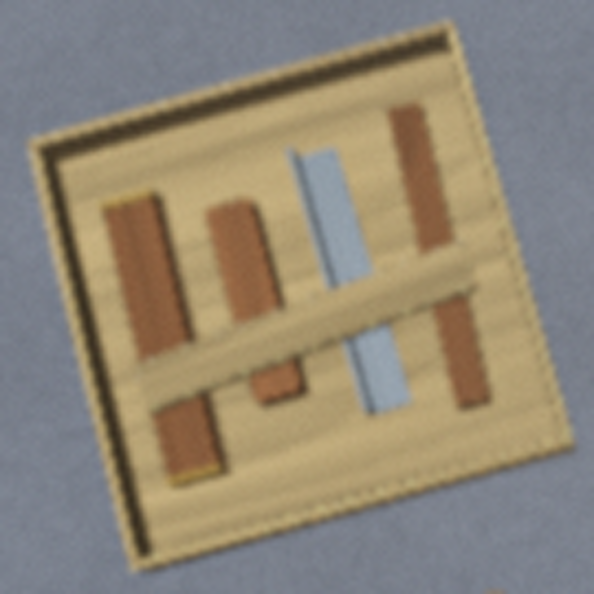

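The crop confirms it: the leftmost bar has brass strips at both ends, crop (132,198) and (195,470), so it is the press bar. The neighbours are the short block without brass, the steel angle and the thin batten. Next I'll measure the lath and bar precisely and work out the first move.

```bash
cat >> h.py <<'E'
A=np.radians(14.5); CX=np.array([np.cos(A),np.sin(A)]); CY=np.array([-np.sin(A),np.cos(A)]); C0=np.array([551.6,184.2])
def toC(p): p=np.asarray(p)[...,:2]-C0; return np.stack([p@CX,p@CY],-1)
def frC(a,b): return C0+a*CX+b*CY
E
python3 - <<'E'
from h import *
for n in('top','scene'):
    d=cam(n); P=cloud(d); q=toC(P); z=P[...,2]; hsv=cv2.cvtColor(d['img'],cv2.COLOR_RGB2HSV).astype(int); H,S=hsv[...,0],hsv[...,1]
    ins=(abs(q)<126).all(-1)
    def show(m,nm):
        m=cv2.morphologyEx(m.astype(np.uint8),cv2.MORPH_OPEN,np.ones((2,2)))>0
        k,l,s,c=cv2.connectedComponentsWithStats(m.astype(np.uint8))
        for i in range(1,k):
            if s[i,4]<25: continue
            p=q[l==i]; r=cv2.minAreaRect(p.astype(np.float32))
            print(n,nm,'mm lo/hi',np.percentile(p,2,axis=0).round(1),np.percentile(p,98,axis=0).round(1),'rect',np.round(r,1) if 0 else [np.round(x,1) for x in r],'z',np.median(z[l==i]).round(1),s[i,4])
    show(ins&(z>43)&(z<60),'lath'); show(ins&(z>29)&(z<43),'pieces')
st()
for a,b in((-25,0),): print(frC(a,b))
E
```

```text
top lath mm lo/hi [ -43.6 -103.4] [-4.7 96.8] rect [array([-107.8,   -7.9]), array([208.8, 208.7]), np.float64(3.2)] z 49.4 922
top pieces mm lo/hi [   0.5 -102.9] [ 90.4 -81.3] rect [array([-54.7, -97. ]), array([304.7,  27. ]), np.float64(2.8)] z 35.5 268
top pieces mm lo/hi [-15.4  70.2] [ 84.2 101. ] rect [array([-75.3,  13.2]), array([362.3,  78.7]), np.float64(32.8)] z 35.4 449
top pieces mm lo/hi [-10.   13.3] [61.8 41.3] rect [array([-78.6, -25.6]), array([310.4,  54. ]), np.float64(26.0)] z 35.7 300
top pieces mm lo/hi [-92.  -98.3] [-31. -77.] rect [array([-59.2, -87.4]), array([21.6, 66.3]), np.float64(87.2)] z 35.3 207
top pieces mm lo/hi [-55.8  12.5] [-40.1  40.1] rect [array([-47.6,  26.4]), array([17. , 28.2]), np.float64(1.8)] z 35.1 85
top pieces mm lo/hi [-90.2  72.8] [-46.9 101. ] rect [array([-121. ,  -12.5]), array([266.1,  52.6]), np.float64(62.3)] z 35.5 208
scene lath mm lo/hi [ -34.2 -103. ] [ 3.2 98.3] rect [array([-17.4,  14.3]), array([ 28.4, 239.6]), np.float64(4.9)] z 48.5 474
scene pieces mm lo/hi [-82.4  65.5] [-37.9 102.9] rect [array([-56.7,  86.3])
[... 411 characters left out ...]
at64(16.0)] z 34.8 181
scene pieces mm lo/hi [ -85. -102.] [-22.3 -75.5] rect [array([ 116.9, -370.1]), array([ 54.9, 706.3]), np.float64(31.7)] z 34.6 112
scene pieces mm lo/hi [  7.6 -21.5] [88.4 -5.3] rect [array([ 49.6, -19.6]), array([83.1, 22.9]), np.float64(15.1)] z 31.6 60
scene pieces mm lo/hi [   7.  -103.2] [ 99.1 -78.2] rect [array([ 138.3, -384.6]), array([ 97.9, 656.2]), np.float64(16.6)] z 34.6 203
{'clock': 0.25, 'eef_pos': [262.437, 594.402, 247.88], 'tool_rot': [-3.141, -0.0, 2.726], 'force': [0.21, -0.643, -0.312], 'torque': [0.036, -0.02, 0.044], 'width': 85.441, 'gripper_force': 0.0, 'qpos': [-1.221, 0.629, 0.038, 1.518, -0.027, 0.996, -0.02]}
[527.39630899 177.9404999 ]
```

```bash
python3 - <<'E'
from h import *
for n in('top','scene'):
    d=cam(n); P=cloud(d); q=toC(P); z=P[...,2]
    m=(abs(q)<118).all(-1)&(z>44)&(z<56)&(abs(q[...,0]+22)<30); p=q[m]
    l=cv2.fitLine(p.astype(np.float32),cv2.DIST_HUBER,0,.01,.01).ravel(); print(n,l, 'x at y=-2:',l[2]+(-2-l[3])*l[0]/l[1],'ang off',np.degrees(np.arctan(-l[0]/l[1])), np.percentile(p[:,1],[1,99]))
    m=(abs(q)<118).all(-1)&(z>29)&(z<43)&(abs(q[...,1]-86)<25); p=q[m]
    l=cv2.fitLine(p.astype(np.float32),cv2.DIST_HUBER,0,.01,.01).ravel(); print('bar',l,np.percentile(p,[1,50,99],axis=0).round(1).tolist(),'ang',np.degrees(np.arctan(l[1]/l[0])))
E
```

```text
top [  0.08885056  -0.996045   -21.49611     -1.1310664 ] x at y=-2: -21.418598 ang off 5.0974836 [-103.17057904  100.85324747]
bar [ 9.9995166e-01 -9.8329559e-03  3.3892641e+00  8.7206429e+01] [[-88.9, 70.7], [15.3, 87.2], [87.6, 103.5]] ang -0.5633959
scene [  0.09381944  -0.99558926 -18.844183    -7.4029717 ] x at y=-2: -19.353333 ang off 5.3833747 [-104.30018009  101.10406954]
bar [ 9.996919e-01 -2.482132e-02  7.882990e+00  8.545396e+01] [[-86.5, 69.6], [20.3, 85.5], [89.0, 104.8]] ang -1.422303
```

{"api": "send_rows", "payload": {
  "series": [
    [50,[0.5,-0.77,0],[0,0,-1]],
    [50,[0.5,-0.77,0],[0,0,-1]],
    [50,[0.5,-0.77,0],[0,0,-1]],
    [50,[0.5,-0.77,0],[0,0,-1]],
    [50,[0.5,-0.77,0],[0,0,-1]],
    [50,[0.5,-0.77,0],[0,0,-1]],
    [50,[0.5,-0.77,0],[0,0,-1]],
    [50,[0.5,-0.77,0],[0,0,-1]]
  ]
}}

```text
clock: 1.35
eef_pos: [503.5, 223.6, 248.6]
tool_rot: [3.141, -0.0, 2.025]
force: [-0.2, 1.1, -0.3]
width: 50.2
gripper_force: 0.0
```

{"api": "send_rows", "payload": {
  "series": [
    [50,[0.25,-0.4,-0.4],[0,0,-0.67]],
    [50,[0.24,-0.4,-0.4],[0,0,-0.67]],
    [50,[0,0,-0.8],[0,0,0]],
    [50,[0,0,-0.8],[0,0,0]],
    [50,[0,0,0],[0,0,0]],
    [50,[0,0,0],[0,0,0]]
  ]
}}

```text
clock: 2.1
eef_pos: [533.0, 177.3, 105.7]
tool_rot: [3.14, 0.0, 1.911]
force: [0.2, -0.0, 1.3]
width: 49.9
gripper_force: 0.0
```

```bash
python3 - <<'E'
from h import *
d=cam('top'); save('a.png',d['img'][120:255,120:255],3)
e=cam('scene'); save('b.png',e['img'][120:250,240:380],3)
a=cv2.imread('pics/a.png');b=cv2.imread('pics/b.png');b=cv2.resize(b,(b.shape[1]*405//b.shape[0],405)); c=np.hstack([a[:405],b]); cv2.imwrite('pics/pre_lath.png',c[:, :800]); st()
E
```

```text
{'clock': 2.2, 'eef_pos': [533.464, 177.588, 106.492], 'tool_rot': [3.138, -0.0, 1.911], 'force': [0.577, 0.479, 0.296], 'torque': [0.029, -0.018, 0.007], 'width': 49.899, 'gripper_force': 0.0, 'qpos': [-0.5, 0.709, 0.201, 1.894, -0.247, 0.558, 0.203]}
```

View pics/pre_lath.png

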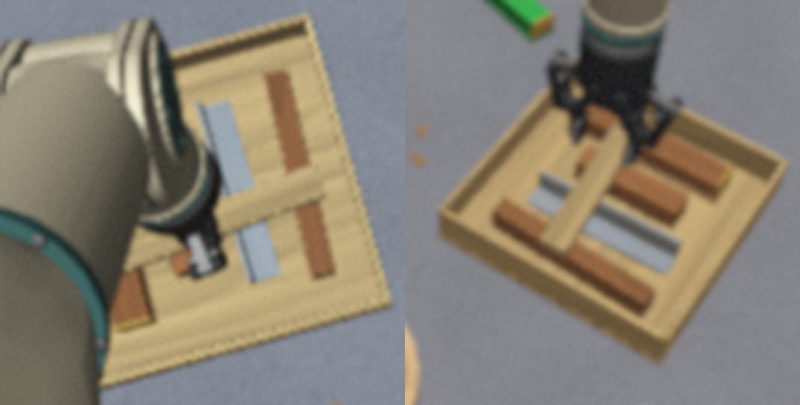

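The gripper (right half, about (610,110)) straddles the lath, with its fingers lined up with the gap between the block and the steel angle. Going down to grip.

{"api": "send_rows", "payload": {
  "series": [
    [50,[-0.02,0,-0.5],[0,0,0]],
    [50,[0,0,-0.49],[0,0,0]],
    [50,[0,0,0],[0,0,0]],
    [10,[0,0,0],[0,0,0]],
    [10,[0,0,0],[0,0,0]],
    [10,[0,0,0],[0,0,0]]
  ]
}}

```text
clock: 2.95
eef_pos: [532.2, 177.5, 47.0]
tool_rot: [3.138, -0.0, 1.911]
force: [0.2, -0.4, 7.4]
width: 28.6
gripper_force: 60.1
```

{"api": "send_rows", "payload": {
  "series": [
    [10,[0,0,0],[0,0,0]],
    [10,[0,0,0.2],[0,0,0]],
    [10,[0,0,0.5],[0,0,0]],
    [10,[0,0,0.5],[0,0,0]],
    [10,[0,0,0.5],[0,0,0]],
    [10,[0,0,0],[0,0,0]]
  ]
}}

```text
clock: 3.7
eef_pos: [532.4, 177.6, 150.0]
tool_rot: [3.136, -0.0, 1.911]
force: [-0.0, -0.0, -0.9]
width: 28.8
gripper_force: 59.3
```

{"api": "send_rows", "payload": {
  "series": [
    [10,[0.07,-0.18,0],[0,0,1]],
    [10,[0.07,-0.18,0],[0,0,1]],
    [10,[0.07,-0.18,0],[0,0,1]],
    [10,[0.07,-0.18,0],[0,0,1]],
    [10,[0.07,-0.18,0],[0,0,1]],
    [10,[0.07,-0.18,0],[0,0,1]],
    [10,[0.07,-0.18,0],[0,0,1]],
    [10,[0.07,-0.18,0],[0,0,1]]
  ]
}}

```text
clock: 4.7
eef_pos: [563.7, 90.2, 146.3]
tool_rot: [-3.141, -0.001, 2.612]
force: [0.4, -0.2, -0.6]
width: 28.8
gripper_force: 59.3
```

{"api": "send_rows", "payload": {
  "series": [
    [10,[0.07,-0.18,0],[0,0,1]],
    [10,[0.07,-0.18,0],[0,0,1]],
    [10,[0.07,-0.18,0],[0,0,1]],
    [10,[0.07,-0.18,0],[0,0,1]],
    [10,[0.07,-0.18,0],[0,0,1]],
    [10,[0.07,-0.18,0],[0,0,1]],
    [10,[0.07,-0.18,0],[0,0,1]],
    [10,[0.07,-0.18,0],[0,0,1]]
  ]
}}

```text
clock: 5.7
eef_pos: [597.4, 3.8, 146.3]
tool_rot: [3.141, -0.001, -2.973]
force: [0.2, -0.4, -0.9]
width: 28.9
gripper_force: 59.3
```

{"api": "send_rows", "payload": {
  "series": [
    [10,[0,-0.07,0],[0,0,1]],
    [10,[0,0,-0.6],[0,0,0]],
    [10,[0,0,-0.6],[0,0,0]],
    [10,[0,0,-0.5],[0,0,0]],
    [10,[0,0,0],[0,0,0]],
    [10,[0,0,0],[0,0,0]]
  ]
}}

```text
clock: 6.45
eef_pos: [598.4, 0.2, 45.6]
tool_rot: [-3.142, 0.001, -2.889]
force: [0.3, -0.1, -1.7]
width: 28.7
gripper_force: 59.3
```

{"api": "send_rows", "payload": {
  "series": [
    [10,[0,0,-0.25],[0,0,0]],
    [10,[0,0,-0.17],[0,0,0]],
    [10,[0,0,0],[0,0,0]],
    [42,[0,0,0],[0,0,0]],
    [42,[0,0,0],[0,0,0]],
    [42,[0,0,0.4],[0,0,0]],
    [42,[0,0,0.9],[0,0,0]],
    [42,[0,0,0.9],[0,0,0]]
  ]
}}

```text
clock: 7.45
eef_pos: [597.7, 0.1, 153.2]
tool_rot: [3.141, -0.0, -2.889]
force: [0.8, -0.3, 0.4]
width: 42.0
gripper_force: 0.0
```

{"api": "send_rows", "payload": {
  "series": [
    [42,[-0.23,0.89,0],[0,0,0]],
    [42,[-0.23,0.89,0],[0,0,0]],
    [42,[-0.23,0.89,0],[0,0,0]],
    [42,[-0.23,0.89,0],[0,0,0]],
    [42,[-0.22,0.9,0],[0,0,-0.1]],
    [42,[0,0,-0.6],[0,0,0]],
    [42,[0,0,-0.6],[0,0,0]],
    [42,[0,0,0],[0,0,0]]
  ]
}}

```text
clock: 8.45
eef_pos: [527.7, 266.7, 77.8]
tool_rot: [-3.14, -0.005, -2.897]
force: [-0.3, -0.2, -0.7]
width: 42.2
gripper_force: 0.0
```

```bash
python3 - <<'E'
from h import *
d=cam('top'); save('a.png',d['img'][120:255,120:265],3)
e=cam('scene'); save('b.png',e['img'][130:230,240:365],3.9)
a=cv2.imread('pics/a.png');b=cv2.imread('pics/b.png')[:405]; b=cv2.copyMakeBorder(b,0,405-b.shape[0],0,0,0); c=np.hstack([a[:405],b]); cv2.imwrite('pics/pre_bar.png',c[:, :800]); st()
E
```

```text
{'clock': 8.55, 'eef_pos': [529.961, 267.807, 80.526], 'tool_rot': [3.141, 0.001, -2.898], 'force': [0.401, 0.035, -0.192], 'torque': [0.025, 0.005, -0.024], 'width': 41.791, 'gripper_force': 0.0, 'qpos': [-0.413, 0.775, -0.163, 1.807, 0.21, 0.576, 1.108]}
```

View pics/pre_bar.png

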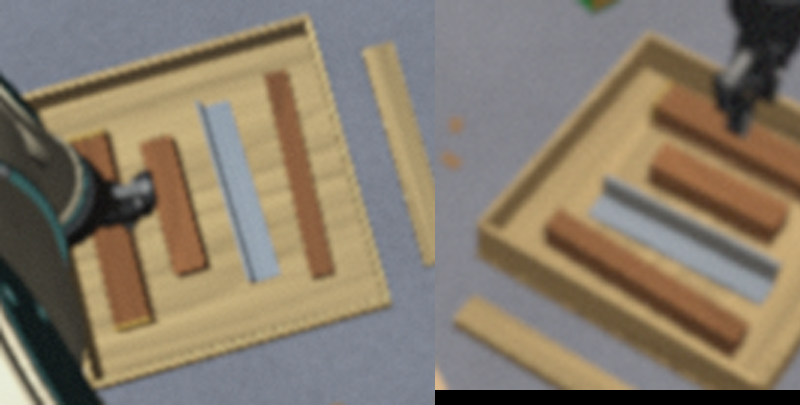

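The lath now lies on the table to the right of the crate (left view, x about 365–430). The gripper is above the middle of the press bar at (125,200). I'll take a torque baseline, then grip.

```bash
cat >> h.py <<'E'
def wrench(n=8):
    L=[]
    for i in range(n):
        get_image('scene'); s=sensors.read_state(); L.append(np.r_[s['force'],s['torque']])
    L=np.array(L); print('mean',L.mean(0).round(4),'sd',L.std(0).round(3)); s=sensors.read_state(); print(s['clock'],np.round(s['eef_pos'],2),s['tool_rot']); return L.mean(0)
E
python3 -c "
from h import *
wrench()"
```

```text
mean [ 0.0497 -0.1763 -0.0654  0.0093 -0.0031  0.0105] sd [0.657 0.292 0.647 0.026 0.022 0.027]
8.95 [529.89 267.7   80.4 ] [ 3.14130546e+00  1.01928436e-03 -2.89792029e+00]
```

{"api": "send_rows", "payload": {
  "series": [
    [42,[0,0,-0.3],[0,0,0]],
    [42,[0,0,-0.3],[0,0,0]],
    [42,[0,0,-0.27],[0,0,0]],
    [42,[0,0,0],[0,0,0]],
    [10,[0,0,0],[0,0,0]],
    [10,[0,0,0],[0,0,0]],
    [10,[0,0,0],[0,0,0]]
  ]
}}

```text
clock: 9.82
eef_pos: [529.6, 267.5, 27.6]
tool_rot: [-3.142, 0.0, -2.898]
force: [-0.3, 0.1, -3.8]
width: 33.1
gripper_force: 60.6
```

{"api": "send_rows", "payload": {
  "series": [
    [10,[0,0,0.1],[0,0,0]],
    [10,[0,0,0.4],[0,0,0]],
    [10,[0,0,0.6],[0,0,0]],
    [10,[0,0,0.9],[0,0,0]],
    [10,[0,0,0],[0,0,0]],
    [10,[0,0,0],[0,0,0]]
  ]
}}

```text
clock: 10.58
eef_pos: [528.9, 267.0, 147.3]
tool_rot: [-3.141, -0.001, -2.898]
force: [-0.7, -0.2, -4.5]
width: 33.3
gripper_force: 60.8
```

```bash
python3 - <<'E'
from h import *
wrench()
d=cam('scene'); save('lift.png',d['img'][90:240,220:400],3.5); st()
E
```

```text
mean [ 0.1098  0.0137 -4.8577  0.0376 -0.1514  0.0076] sd [0.325 0.506 0.532 0.031 0.031 0.025]
10.975 [529.26 267.53 146.78] [-3.14136173e+00 -1.20099083e-03 -2.89762486e+00]
{'clock': 11.025, 'eef_pos': [529.308, 267.572, 146.973], 'tool_rot': [-3.141, -0.001, -2.898], 'force': [0.186, 0.186, -3.917], 'torque': [0.021, -0.145, 0.04], 'width': 32.839, 'gripper_force': 60.76, 'qpos': [-0.394, 0.678, -0.192, 1.771, 0.185, 0.711, 1.13]}
```

View pics/lift.png

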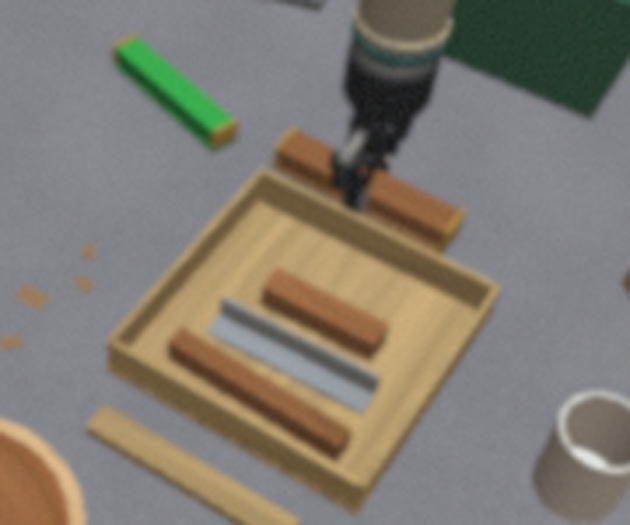

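The bar is held level above the crate, from (280,145) to (460,225), with both ends clear. The torque puts the balance point about 34 mm towards the robot-side end. I'll average longer and check the bar's tilt in the grip.

```bash
cat >> h.py <<'E'
def bartilt(cams=('top','scene'),c=(529,267),zlo=120,zhi=165,hw=17,ang=14.2,n=4):
    a=np.radians(ang); X=np.array([np.cos(a),np.sin(a)]); Y=np.array([-X[1],X[0]])
    for k in cams:
        Q=[]
        for i in range(n):
            d=cam(k); P=cloud(d); hsv=cv2.cvtColor(d['img'],cv2.COLOR_RGB2HSV).astype(int)
            r=P[...,:2]-np.array(c); s=r@X; t=r@Y; z=P[...,2]
            m=(abs(s)<130)&(abs(t)<hw)&(z>zlo)&(z<zhi)&(hsv[...,1]>100)&(hsv[...,0]<26)
            Q.append(np.c_[s[m],t[m],z[m]])
        Q=np.vstack(Q)
        if len(Q)<50: print(k,'few',len(Q)); continue
        for _ in range(4):
            A=np.c_[Q[:,0],Q[:,1],np.ones(len(Q))]; f=np.linalg.lstsq(A,Q[:,2],rcond=None)[0]; e=Q[:,2]-A@f; Q=Q[abs(e)<max(2*e.std(),1.5)]
        print(k,len(Q),'tilt deg along (up towards +x)',np.degrees(np.arctan(f[0])).round(2),'across',np.degrees(np.arctan(f[1])).round(2),'z0',f[2].round(1),'s range',np.percentile(Q[:,0],[.5,99.5]).round(1),'t',np.percentile(Q[:,1],[1,99]).round(1))
E
python3 - <<'E'
from h import *
wrench(30); bartilt(n=2)
E
```

```text
mean [ 0.0181 -0.1384 -4.7504  0.0381 -0.1385  0.0067] sd [0.482 0.423 0.299 0.032 0.026 0.033]
12.525 [529.51 267.65 147.53] [ 3.14157299e+00 -1.40117053e-05 -2.89763578e+00]
top 1286 tilt deg along (up towards +x) 0.26 across 1.08 z0 156.2 s range [-88.2  90.8] t [-16.5  16.1]
scene 765 tilt deg along (up towards +x) 0.68 across 17.33 z0 154.6 s range [-84.7  91.6] t [-16.8  13.2]
```

{"api": "send_rows", "payload": {
  "series": [
    [10,[0,-0.3,0],[0,0,0]],
    [10,[0,-0.6,0],[0,0,0]],
    [10,[0,-0.8,0],[0,0,0]],
    [10,[0.05,-0.9,0],[0,0,0]],
    [10,[0,-0.9,0],[0,0,0]],
    [10,[0,-0.9,0],[0,0,0]],
    [10,[0,-0.9,0],[0,0,0]],
    [10,[0,-0.8,0],[0,0,0]]
  ]
}}

```text
clock: 13.72
eef_pos: [531.4, -102.2, 147.6]
tool_rot: [-3.14, -0.001, -2.9]
force: [0.3, 0.6, -4.3]
width: 33.0
gripper_force: 60.8
```

{"api": "send_rows", "payload": {
  "series": [
    [10,[0,-0.8,0],[0,0,0]],
    [10,[0,-0.5,0],[0,0,0]],
    [10,[0,-0.17,0],[0,0,0]],
    [10,[0,0,-0.35],[0,0,0]],
    [10,[0,0,-0.3],[0,0,0]],
    [10,[0,0,0],[0,0,0]],
    [10,[0,0,0],[0,0,0]]
  ]
}}

```text
clock: 14.6
eef_pos: [532.8, -186.1, 109.1]
tool_rot: [-3.142, 0.001, -2.897]
force: [0.1, -0.4, -4.7]
width: 32.8
gripper_force: 60.7
```

```bash
python3 - <<'E'
from h import *
wrench(16); bartilt(c=(532.3,-187),zlo=95,zhi=130,n=2)
E
```

```text
mean [-1.5480e-01 -6.0000e-02 -4.6026e+00  2.9200e-02 -1.3710e-01  2.3000e-03] sd [0.403 0.423 0.34  0.027 0.023 0.029]
15.4 [ 532.53 -186.57  108.49] [ 3.14156537e+00 -7.05509594e-05 -2.89770830e+00]
top 1116 tilt deg along (up towards +x) 0.12 across -0.05 z0 116.8 s range [-87.   89.2] t [-14.   16.5]
scene 898 tilt deg along (up towards +x) 0.27 across 1.04 z0 116.4 s range [-85.3  93.5] t [-15.9  16.6]
```

{"api": "send_rows", "payload": {
  "series": [
    [10,[0,0,-0.08],[0,0,0]],
    [10,[0,0,-0.07],[0,0,0]],
    [10,[0,0,-0.02],[0,0,0]],
    [10,[0,0,0],[0,0,0]]
  ]
}}

```text
clock: 16.1
eef_pos: [532.5, -186.5, 98.1]
tool_rot: [3.141, -0.0, -2.898]
force: [1.2, -0.2, -4.4]
width: 33.0
gripper_force: 60.8
```

{"api": "send_rows", "payload": {
  "series": [
    [10,[0,0,-0.01],[0,0,0]],
    [10,[0,0,-0.01],[0,0,0]],
    [10,[0,0,0],[0,0,0]]
  ]
}}

```text
clock: 16.48
eef_pos: [532.5, -186.6, 97.1]
tool_rot: [-3.142, -0.0, -2.898]
force: [0.4, 0.1, -5.0]
width: 33.0
gripper_force: 60.8
```

{"api": "send_rows", "payload": {
  "series": [
    [10,[0,0,-0.01],[0,0,0]],
    [10,[0,0,-0.005],[0,0,0]],
    [10,[0,0,0],[0,0,0]]
  ]
}}

```text
clock: 16.85
eef_pos: [532.5, -186.6, 96.2]
tool_rot: [3.142, -0.0, -2.898]
force: [0.2, -0.2, -4.2]
width: 32.8
gripper_force: 60.8
```

```bash
python3 -c "
from h import *
wrench(6)"
```

```text
mean [ 0.2975  0.1917 -4.7402  0.014  -0.1558  0.0076] sd [0.434 0.402 0.476 0.026 0.017 0.026]
17.15 [ 532.52 -186.56   96.23] [ 3.14159126e+00 -2.08114459e-05 -2.89764634e+00]
```

Not in contact yet, so I'll step lower.

{"api": "send_rows", "payload": {
  "series": [
    [10,[0,0,-0.01],[0,0,0]],
    [10,[0,0,0],[0,0,0]]
  ]
}}

```text
clock: 17.4
eef_pos: [532.6, -186.6, 95.8]
tool_rot: [-3.141, 0.0, -2.898]
force: [-0.6, 0.1, -2.0]
width: 33.2
gripper_force: 61.3
```

{"api": "send_rows", "payload": {
  "series": [
    [10,[0,0,-0.01],[0,0,0]],
    [10,[0,0,0],[0,0,0]]
  ]
}}

```text
clock: 17.65
eef_pos: [532.7, -186.6, 95.6]
tool_rot: [-3.141, 0.0, -2.898]
force: [-1.2, 1.5, 4.5]
width: 32.9
gripper_force: 62.1
```

{"api": "send_rows", "payload": {
  "series": [
    [10,[0,0,-0.01],[0,0,0]],
    [10,[0,0,0],[0,0,0]]
  ]
}}

```text
clock: 17.9
eef_pos: [532.8, -186.5, 95.5]
tool_rot: [-3.141, 0.0, -2.898]
force: [-2.1, 1.1, 9.4]
width: 32.9
gripper_force: 62.9
```

{"api": "send_rows", "payload": {
  "series": [
    [10,[0,0,0.015],[0,0,0]],
    [10,[0,0,0],[0,0,0]]
  ]
}}

```text
clock: 18.15
eef_pos: [532.7, -186.6, 95.6]
tool_rot: [-3.141, 0.0, -2.898]
force: [-1.6, 0.3, 4.9]
width: 32.9
gripper_force: 61.9
```

```bash
python3 -c "
from h import *
wrench(16)"
```

```text
mean [-1.3346  0.737   5.4663  0.1105  0.4671 -0.0341] sd [0.548 0.494 0.515 0.023 0.029 0.027]
18.95 [ 532.7  -186.55   95.58] [-3.14141218e+00  2.18806258e-04 -2.89760528e+00]
```

{"api": "send_rows", "payload": {
  "series": [
    [10,[0,0,0.01],[0,0,0]],
    [10,[0,0,0],[0,0,0]],
    [10,[0,0,0],[0,0,0]]
  ]
}}

```text
clock: 19.32
eef_pos: [532.6, -186.6, 95.8]
tool_rot: [3.142, 0.0, -2.898]
force: [0.6, 0.7, -0.5]
width: 32.6
gripper_force: 61.4
```

```bash
python3 -c "
from h import *
wrench(20)"
```

```text
mean [ 3.582e-01 -7.900e-03 -1.634e+00  1.560e-02 -1.615e-01 -1.400e-03] sd [0.57  0.538 1.041 0.031 0.089 0.025]
20.325 [ 532.57 -186.58   95.85] [-3.14159040e+00  2.78284637e-05 -2.89770743e+00]
```

{"api": "send_rows", "payload": {
  "series": [
    [36,[0,0,0],[0,0,0]],
    [40,[0,0,0],[0,0,0]],
    [40,[0,0,0],[0,0,0]]
  ]
}}

```text
clock: 20.7
eef_pos: [532.5, -186.6, 96.1]
tool_rot: [-3.141, 0.0, -2.898]
force: [0.5, -0.4, 0.6]
width: 40.0
gripper_force: 0.0
```

```bash
python3 - <<'E'
from h import *
st()
for i in range(3): bartilt(c=(532.5,-186.6),zlo=85,zhi=125,n=2)
E
```

```text
{'clock': 20.7, 'eef_pos': [532.529, -186.629, 96.067], 'tool_rot': [-3.141, 0.0, -2.898], 'force': [0.523, -0.418, 0.565], 'torque': [0.034, -0.01, 0.015], 'width': 40.04, 'gripper_force': 0.0, 'qpos': [0.432, 0.726, -0.226, 1.882, 0.282, 0.564, 1.837]}
top 1086 tilt deg along (up towards +x) -0.8 across -0.51 z0 103.7 s range [-87.   89.3] t [-13.7  16.6]
scene 868 tilt deg along (up towards +x) -0.7 across -0.15 z0 103.2 s range [-85.   93.6] t [-15.8  16.4]
top 1074 tilt deg along (up towards +x) -0.95 across -0.85 z0 103.7 s range [-86.8  89.6] t [-13.5  16.5]
scene 871 tilt deg along (up towards +x) -0.59 across 1.36 z0 103.1 s range [-85.   93.5] t [-15.5  15.9]
top 1075 tilt deg along (up towards +x) -0.81 across -1.23 z0 103.7 s range [-86.9  89.6] t [-13.8  16.4]
scene 880 tilt deg along (up towards +x) -0.57 across 0.45 z0 103.1 s range [-85.   93.4] t [-15.8  16.1]
```

It stays balanced on release, tilted only about 1°. Opening wider and retreating straight up.

{"api": "send_rows", "payload": {
  "series": [
    [50,[0,0,0.02],[0,0,0]],
    [50,[0,0,0.1],[0,0,0]],
    [50,[0,0,0.4],[0,0,0]],
    [50,[0,0,0.8],[0,0,0]],
    [50,[0,0,0.9],[0,0,0]],
    [50,[0,0.5,0.7],[0,0,0]],
    [50,[0,0.9,0],[0,0,0]],
    [50,[0,0.9,0],[0,0,0]]
  ]
}}

```text
clock: 22.3
eef_pos: [532.7, -47.5, 272.5]
tool_rot: [-3.141, 0.002, -2.899]
force: [-0.3, 0.5, 0.1]
width: 50.0
gripper_force: 0.0
```

```bash
python3 - <<'E'
from h import *
st()
for i in range(2): bartilt(c=(532.5,-186.6),zlo=85,zhi=125,n=3)
a=cam('scene')['img'];b=cam('top')['img']; save('end.png',np.vstack([a[60:300,60:460],b[60:260,100:500]]),1.3)
E
```

```text
{'clock': 22.3, 'eef_pos': [532.742, -47.455, 272.461], 'tool_rot': [-3.141, 0.002, -2.899], 'force': [-0.281, 0.495, 0.064], 'torque': [0.022, 0.027, 0.004], 'width': 50.029, 'gripper_force': 0.0, 'qpos': [0.264, 0.449, -0.329, 1.805, 0.178, 0.915, 1.669]}
top few 0
scene 1901 tilt deg along (up towards +x) -0.65 across 1.11 z0 103.1 s range [-84.8  93.5] t [-15.6  16.5]
top few 0
scene 1916 tilt deg along (up towards +x) -0.75 across 0.27 z0 103.2 s range [-85.3  93.6] t [-15.8  16.5]
```

View pics/end.png

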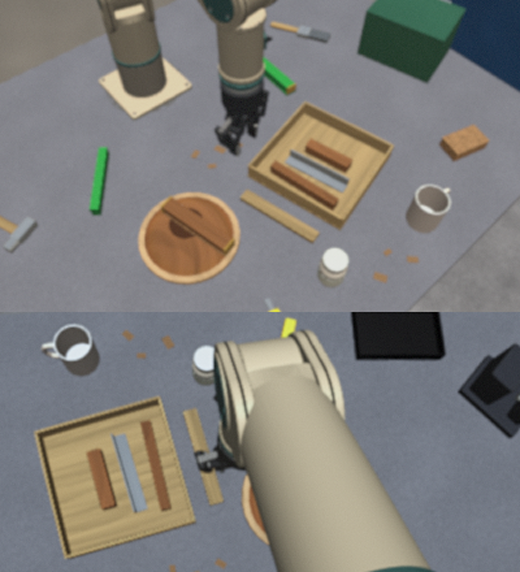

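The bar rests on the crown at (198,225) in the upper view, within about 1° of level and steady. The lath is on the table, the other three pieces are in the crate and the jar is untouched. Handing in.

```bash
python3 -c "
from h import *
print(ctrl.finish_job())"
```

```text
the job is handed in; nothing more can be done
None
```

The job is handed in: the press bar sits balanced on the crown, tilted about 1°, the lath is on the table beside the crate, and the other pieces and the glue jar were left alone.

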